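# Clamp a bodypack transmitter in the sloping test dock

### The arm

A 6-joint arm with a two-finger parallel gripper is mounted at the origin on the work surface. World frame = base frame: x ahead of the robot, y to its left, z up, the work surface at z = 0. Lengths are in m, angles in degrees, forces in N, time in s.
With the tool pointing down it reaches from about 0.25 to 0.8 m from the base axis. Payload 8.5 kg.
Tool frame: the origin (TCP) lies midway between the tips of the shut fingers; the grasp point (between the pads) lies 19 mm behind it; z points along the fingers, y is the direction in which the jaws open and shut (so a half turn about z gives the same grasp; the last joint's range is limited). The gripper opens to 85 mm and grips with 20 to 120 N. Pads are 22 mm wide; open, the fingers measure 114 mm over their backs; the gripper's body (76 mm by 85 mm) begins 54 mm behind the grasp point. The pads swing forward as they close: fully open they stand 13 mm farther back than shut.
Start: joints at [-68.01, 13.648, -0.773, 75.585, 0, 90], TCP at [0.197, -0.487, 0.205] pointing down, gripper open.
Joint ranges: [-152.45, 152.45], [-59.26, 108.67], [-65.41, 83.53], [-104.44, 129.93], [-82.83, 76.93], [-180, 180]. Speed limits (degrees/s): [127.2, 127.2, 159.86, 180, 180, 180].

### API

Orientations are given as [roll, pitch, yaw] about the fixed x, y, z axes, in that order (R = Rz(yaw) Ry(pitch) Rx(roll)).
In Python, from rig import ctrl gives the robot as it stands. The module is installed in compiled form; this text tells all that it offers.
- The arm moves only by the shell command python3 -m creep 'ROWS' [FORCE]. ROWS is JSON, a list of rows, each an object with "dp": the shift along the tool's x, y, z in cm, a list of three; "dr": the turn, a rotation vector about the tool's x, y, z in rad, a list of three; "jaw": the gripper's target within -1 to 1 (fully open at 1, half-way at 0, shut at -1). A call has 1 to 5 rows; each row is the pose to reach, as a shift and turn from the pose measured when the call began, along the tool's axes at that moment; what a row does not reach only later rows make up. A row lasts 1/12 s, in which the tool goes at most 41.7 mm and 7.16 degrees, less where a joint would pass 70% of its speed; a pose out of reach is approached as far as the arm can. A call with a gripper value outside its range is refused whole. The fingers move at their own pace and stop on an object; FORCE is the grip in N (left out, the last holds). Time passes only in rows, so rows that repeat a pose let the fingers close. It gives the time, the measured TCP pose, the force and the opening at its end, in the units of the state.
- ctrl.state(): the state, without advancing time (a new reading comes with each control period).
- ctrl.camera(name): name is "side" or "top" or "wrist"; returns the picture (420x560x3 uint8, blue, green, red); there is no depth.
- ctrl.camera_info(name): a dict with "fovy" (degrees; the focal length in pixels is half the picture's height over the tangent of half this angle, whatever the lens; pixels are square), "cx", "cy" (the principal point, pixels), "distortion" ([k1, k2, p1, p2, k3] as OpenCV has them; the pictures are not rectified), "position" and "rotation" of the camera in the world. Camera axes: x right, y up, looking along -z (the intrinsics and any distortion apply to the point x, -y, -z); pixel columns grow to the right and rows downward; lengths in m; the calibration is good to about 2 mm. A picture is of the moment at which its call begins: read the wrist's pose just before it. camera_info takes no time and is no camera call; for the wrist camera it gives the pose at the moment of the call.
- ctrl.hand_in(): hands the job in, once; it reports no verdict.
The state is a dict: "time_s": time; "qpos": joint angles; "joint_vel": joint speeds; "joint_torque": joint torques, N m; "tool_pos": TCP position; "ee_rot": TCP orientation; "wrist_force": force on the tool from outside, world axes, zero at the start; "wrist_torque": the same for the moment, N m; "gripper_width": opening from 0.0 (shut) to 1.0 (fully open).
Only numpy, scipy, OpenCV 4.12 (cv2) and the standard library are available. Lean on these libraries where they do the work, as an engineer would, in place of code of your own. Each camera call takes 0.05 s, during which the arm holds its last target. There are 200 camera calls.

### The job

Turn the knob of the test dock's swing latch until it clicks open, lay the bodypack transmitter gently in the sloping cradle with its brass antenna socket pointing up the slope and its lower end against the lip, let go of it, then turn the knob back until it clicks shut so that the latch arm lies over the pack. Finish with the latch shut, the pack clamped and the robot clear; leave the battery caddy, the tape roll and the whip antenna where they stand.

Things in the scene. Friction and masses are not known exactly. Their poses are not given: they have to be found in the camera images.
- cradle: Sloping aluminium deck of the fixed test dock (left or right of the loose things, front roughly to the robot), 32 degrees from level, 110 mm across, from x=-55 to +100 mm, 10 mm thick on a base 140 x 110 mm. Origin: on its surface, 55 mm above the table, just where the pack's origin lies when home. x up the slope, y across to the left seen from the robot's side, z out of the deck.
- lip (a point): Middle of the inner face of the pocket's black lower lip, at the deck's surface: cradle x=-36, y=0, z=0 mm. The lip is 68 mm wide and 12 mm high. Two black cheeks, also 12 mm high, run up the slope from it to x=-22 mm, inner faces at y=-28 and +28 mm. Above x=-22 mm the pocket's sides are open.
- latch_grip (a point): On the latch knob's axis (square to the deck), in its grip bar: cradle x=68, y=0, z=51 mm. Turns with the knob: z out of the deck, x along the bar. Bar: black, 44 mm long, 14 mm thick, 34 to 60 mm out from the deck. Below it a round hub (17 mm radius, 25 to 34 mm out) on a pillar (13 mm radius).
- latch_tip (a point): Tip of the latch's flat steel arm, on its underside 25 mm out from the deck, 50 mm from the knob's axis. The arm turns with the knob, lying along -x of latch_grip; it is 16 mm wide, 6 mm thick. Shut, it reaches to cradle x=18 mm and clears the home pack's top by 3 mm.
- latch (a joint): Latch knob angle, rad, 0 to 1.3 between stops. 0 = shut (as at the start): arm straight down the slope over the pocket. Opens counter-clockwise seen from in front of the deck (positive about cradle z), the arm swinging to -y. An over-centre spring holds it at either stop: about 0.1 N m starts it, the pull fades to the dead centre at 0.65, then it snaps on to the other stop by itself.
- pack: Bodypack transmitter, loose: flat black box 70 (x) x 50 (y) x 22 mm (z), 0.09 to 0.18 kg, lying on the table, face up: small display, three round grey buttons and a dark band. A brass antenna socket (9 mm diameter) sticks out 10 mm from its +x end, 12 mm to the +y side of the middle, 11 mm up. Origin: centre of its underside.
- caddy: Bystander: white open-topped battery caddy, 34 x 66 x 55 mm high, loose. Origin: centre of its underside.
- tape: Bystander: black tape roll lying flat, 76 mm across, 24 mm high, 52 mm hole, loose. Origin: centre of its underside.
- whip: Bystander: upright black whip antenna 12 mm thick and 147 mm high on a round foot 56 mm across, loose. Origin: centre of its underside.
- charger: Fixed bystander: black battery charger 120 x 140 mm, 46 mm high, on the side of the table away from the dock. Origin: centre of its underside.
Things that resemble listed ones, but are neither listed nor needed, are in the scene too. Leave any green or red look-alike of the pack alone.

How it is judged:
By the outcome, as a careful person would: the job done as asked, in the order asked, and still so for the second after the job is handed in, with the robot touching nothing.
It also fails if it takes over 61 s, if anything falls off the work surface, if the arm or the gripper's body presses on something with over 40 N, if the wrist force passes 120 N, or if a joint passes its speed limit or range.

## Working session

There is one attempt and no reset: what is moved stays moved. The work goes in short steps, Python scripts to look and compute and a shell command to move; the robot and the scene stay as the last step left them, time stands still between calls to the robot, and variables do not carry over. Pictures are saved under pics/ and viewed, about 8 in all and at most 12, crops included, and the job is handed in when it is done.

```bash
mkdir -p pics; python3 - <<'E'
from rig import ctrl
import cv2
s=ctrl.state();print(s)
for n in("top","side"):
    cv2.imwrite(f"pics/{n}0.png",ctrl.camera(n));print(n,ctrl.camera_info(n))
print(ctrl.camera_info("wrist"))
E
```

```text
{'time_s': 0.0, 'qpos': array([-6.80091447e+01,  1.36794484e+01, -8.18882067e-01,  7.55845562e+01,
        1.61582345e-03,  9.00001787e+01]), 'joint_vel': array([-0.00946775, -0.01487123, -0.04507373,  0.01834402, -0.00238335,
       -0.10174862]), 'joint_torque': array([-2.33295606e-03, -5.38780510e+01,  3.46438730e+01,  1.83070265e-02,
       -2.15152568e-04, -2.49460766e-05]), 'tool_pos': array([ 0.19642205, -0.48636008,  0.20487829]), 'ee_rot': array([-1.79917113e+02, -1.61556319e-03,  2.19906742e+01]), 'wrist_force': array([ 0.33621273, -0.51718591, -0.42376931]), 'wrist_torque': array([-0.06588927,  0.03575525, -0.00055995]), 'gripper_width': 1.0028325121189496}
top {'fovy': 53.66554069524459, 'cx': 281.0133973603415, 'cy': 210.85321145857145, 'distortion': array([0.02105754, 0.        , 0.        , 0.        , 0.        ]), 'position': array([ 0.44723604, -0.02260356,  0.91444885]), 'rotation': array([  3.3828872 ,   0.13546969, -91.1374468 ])}
side {'fovy': 44.759649153297175, 'cx': 282.32881448211947, 'cy': 206.8513158359232, 'distortion': array([0.05035564, 0.        , 0.        , 0.        , 0.        ]), 'position': array([0.24452791, 0.61056224, 0.90405137]), 'rotation': array([  38.38019299,    0.40844556, -160.92381889])}
{'fovy': 70.59675054803503, 'cx': 281.69900876960764, 'cy': 210.75023543963835, 'distortion': array([-0.00222041,  0.        ,  0.        ,  0.        ,  0.        ]), 'position': array([ 0.25637478, -0.46332816,  0.37323208]), 'rotation': array([-1.49559929e+01,  3.76952168e-02, -6.79540235e+01])}
```

View pics/top0.png

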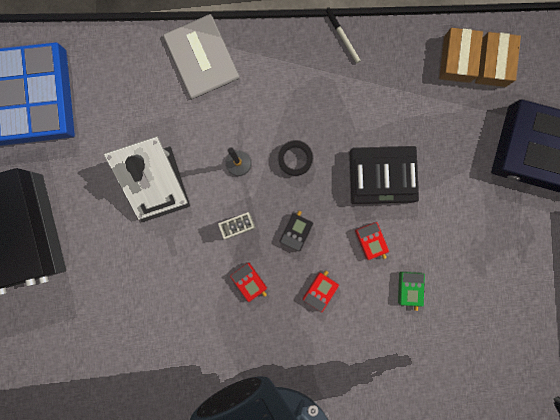

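View pics/side0.png

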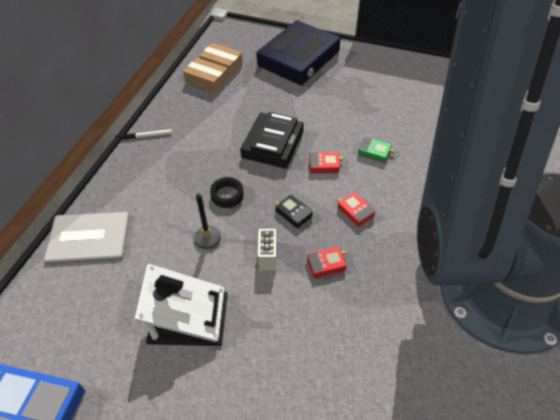

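The top view shows the dock at (148,178), the black pack at (297,231) with its socket near (298,213), the whip at (237,160), tape (295,157), caddy (236,225). Next I'll take enlarged crops for measuring.

```bash
python3 - <<'E'
import cv2,numpy as np
t=cv2.imread("pics/top0.png");s=cv2.imread("pics/side0.png")
def c(im,x,y,w,h,W,H):return cv2.resize(im[y:y+h,x:x+w],(W,H),interpolation=cv2.INTER_CUBIC)
a=c(t,95,130,100,100,400,400);b=c(t,265,200,60,60,400,400)  
a2=c(s,130,255,105,75*105//105,400,286) 
cv2.imwrite("pics/c1.png",np.hstack([a,b]))
E
```

```text
(no output)
```

View pics/c1.png

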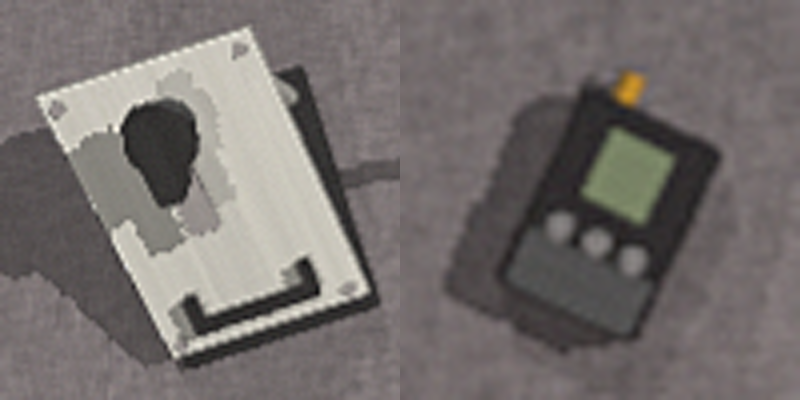

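Crop readings. Deck corners (crop px): UL (38,97), UR (250,28), LR (368,297), LL (175,358). Pack top corners: (583,85), (722,155), (640,340), (500,278). The socket is up and left of the middle, so the pack is face up with +x up the image.

```bash
cat > h.py <<'E'
import numpy as np,cv2,json
from scipy.spatial.transform import Rotation as Ro
from scipy.optimize import least_squares
from rig import ctrl
def rot(e):return Ro.from_euler('xyz',e,degrees=True).as_matrix()
def proj(info,P):
    P=np.atleast_2d(P);F=np.diag([1,-1,-1.])
    Rc=rot(info['rotation'])@F;f=210/np.tan(np.radians(info['fovy']/2))
    K=np.array([[f,0,info['cx']],[0,f,info['cy']],[0,0,1]])
    pc=(P-info['position'])@Rc
    return cv2.projectPoints(pc,np.zeros(3),np.zeros(3),K,np.asarray(info['distortion']))[0][:,0]
def fit(info,pts,px,z,slope,x0):
    def w(v):
        R=Ro.from_euler('z',v[2]).as_matrix()@Ro.from_euler('y',-slope,degrees=True).as_matrix()
        return R,np.array([v[0],v[1],z])
    def r(v):
        R,p=w(v);return (proj(info,np.array(pts)@R.T+p)-px).ravel()
    s=least_squares(r,x0);return s.x,w(s.x),np.round(s.fun,1)
def go(R,p):
    s=ctrl.state();T=rot(s['ee_rot']);
    d=T.T@(p-s['tool_pos'])*100;r=Ro.from_matrix(T.T@R).as_rotvec()
    print('dp',d.round(2),'dr',r.round(3),'tcp',s['tool_pos'].round(4),'q',s['qpos'].round(1),'F',s['wrist_force'].round(1),'w',round(s['gripper_width'],3),'t',s['time_s'])
def load():
    d=json.load(open('scene.json'));return {k:np.array(v) for k,v in d.items()}
E
python3 - <<'E'
from h import *
i=ctrl.camera_info('top')
u=lambda a,k,o:(np.array(a)+.5)/k-.5+o
px=u([(38,97),(250,28),(368,297),(175,358)],4,[95,130])
D=.001*np.array([(100,55,0),(100,-55,0),(-55,-55,0),(-55,55,0)])
x,(R,p),e=fit(i,D,px,.055,32,[.5,.3,0]);print('dock',x,np.degrees(x[2]),e)
print('side',proj(ctrl.camera_info('side'),D@R.T+p).round())
px=u([(183,85),(322,155),(240,340),(100,278)],400/60,[265,200])
P=.001*np.array([(35,25,22),(35,-25,22),(-35,-25,22),(-35,25,22)])
y,(R2,p2),e=fit(i,P,px,0,0,[.4,0,0]);print('pack',y,np.degrees(y[2]),e)
json.dump(dict(Rd=R.tolist(),pd=p.tolist(),Rp=R2.tolist(),pp=p2.tolist()),open('scene.json','w'))
F=np.diag([1,-1,-1.])
g=p+R@[.068,0,.120]
print('knob axis high',g);go(R@F,g)
E
```

```text
dock [0.54831237 0.24568487 0.2948178 ] 16.891815830975197 [-0.5 -0.   0.5  0.1  0.5 -0.4 -0.5  0.2]
side [[135. 318.]
 [149. 262.]
 [225. 287.]
 [218. 340.]]
pack [ 0.45452274 -0.05339281 -0.44349909] -25.410626104306075 [ 0.3 -0.2  0.7 -1.2 -0.3  0.9 -0.6  0.5]
knob axis high [0.54264488 0.24396384 0.19280028]
dp [ 59.45 -54.76   1.28] dr [-0.026  0.558  0.086] tcp [ 0.1964 -0.4864  0.205 ] q [-68.   13.7  -0.8  75.6   0.   90. ] F [0.5 0.  1.4] w 1.004 t 0.1
```

```bash
python3 -m creep '[{"dp":[4,-3,-3],"dr":[0,0,0],"jaw":1},{"dp":[7,-6,-6],"dr":[0,0,0],"jaw":1},{"dp":[10,-9,-9],"dr":[0,0,0],"jaw":1},{"dp":[14,-12,-10],"dr":[0,0,0],"jaw":1},{"dp":[17,-15,-10],"dr":[0,0,0],"jaw":1}]' 40
python3 - <<'E'
from h import *
d=load();F=np.diag([1,-1,-1.]);R=d['Rd'];p=d['pd']
go(R@F,p+R@[.068,0,.120])
E
```

```text
time_s: 0.52
tool_pos: [0.2801, -0.3216, 0.2986]
ee_rot: [180.0, -0.0, 21.9]
wrist_force: [2.3, -0.2, -0.8]
gripper_width: 0.999
dp [ 45.46 -42.68  10.58] dr [-0.024  0.557  0.086] tcp [ 0.2801 -0.3216  0.2986] q [-49.    2.9  -0.2  86.8   0.  109.1] F [ 2.3 -0.2 -0.8] w 0.999 t 0.5167
```

```bash
python3 -m creep '[{"dp":[3,-3,0],"dr":[0,0,-0.12],"jaw":1},{"dp":[6,-6,0],"dr":[0,0,-0.24],"jaw":1},{"dp":[9,-9,0],"dr":[0,0,-0.36],"jaw":1},{"dp":[12,-12,0],"dr":[0,0,-0.48],"jaw":1},{"dp":[15,-15,0],"dr":[0,0,-0.6],"jaw":1}]'
python3 -m creep '[{"dp":[0,-3,0],"dr":[0,0,-0.12],"jaw":1},{"dp":[0,-6,0],"dr":[0,0,-0.24],"jaw":1},{"dp":[0,-9,0],"dr":[0,0,-0.36],"jaw":1},{"dp":[0,-12,0],"dr":[0,0,-0.48],"jaw":1},{"dp":[0,-15,0],"dr":[0,0,-0.6],"jaw":1}]'
python3 -m creep '[{"dp":[0,0,0],"dr":[0,0,-0.12],"jaw":1},{"dp":[0,0,0],"dr":[0,0,-0.24],"jaw":1},{"dp":[0,0,0],"dr":[0,0,-0.36],"jaw":1},{"dp":[0,0,0],"dr":[0,0,-0.48],"jaw":1},{"dp":[0,0,0],"dr":[0,0,-0.6],"jaw":1}]'
python3 - <<'E'
from h import *
d=load();F=np.diag([-1,1,-1.]);R=d['Rd'];p=d['pd']
go(R@F,p+R@[.068,0,.120])
E
```

```text
time_s: 0.93
tool_pos: [0.3614, -0.1289, 0.2986]
ee_rot: [179.9, -0.0, 56.6]
wrist_force: [1.2, -1.3, -0.5]
gripper_width: 1.001
time_s: 1.35
tool_pos: [0.2347, -0.0456, 0.298]
ee_rot: [180.0, 0.0, 91.3]
wrist_force: [-0.3, 0.4, 0.5]
gripper_width: 0.998
time_s: 1.77
tool_pos: [0.2345, -0.0455, 0.2979]
ee_rot: [180.0, 0.0, 126.1]
wrist_force: [-0.5, -0.4, -0.1]
gripper_width: 1.002
dp [ 5.27 41.95 10.52] dr [-0.345 -0.484 -1.202] tcp [ 0.2345 -0.0455  0.2979] q [-11.  -16.  -16.1  89.8  -0.   43. ] F [-0.5 -0.4 -0.1] w 1.002 t 1.7667
```

```bash
python3 -m creep '[{"dp":[0.5,4,0],"dr":[-0.03,-0.044,-0.11],"jaw":1},{"dp":[1,8,0],"dr":[-0.06,-0.088,-0.22],"jaw":1},{"dp":[1.5,12,0],"dr":[-0.09,-0.132,-0.33],"jaw":1},{"dp":[2,16,0],"dr":[-0.125,-0.176,-0.44],"jaw":1},{"dp":[2.5,20,0],"dr":[-0.157,-0.22,-0.546],"jaw":1}]'
python3 - <<'E'
from h import *
d=load();F=np.diag([-1,1,-1.]);R=d['Rd'];p=d['pd']
go(R@F,p+R@[.068,0,.120])
E
```

```text
time_s: 2.18
tool_pos: [0.3824, 0.0944, 0.2981]
ee_rot: [174.7, 14.6, 157.2]
wrist_force: [0.8, -1.0, -0.1]
gripper_width: 0.998
dp [-6.04 18.75 14.26] dr [-0.186 -0.261 -0.65 ] tcp [0.3824 0.0944 0.2981] q [ 18.5 -12.3 -16.1  71.7  -5.5  39.9] F [ 0.8 -1.  -0.1] w 0.998 t 2.1833
```

```bash
python3 -m creep '[{"dp":[-1,3,1],"dr":[-0.03,-0.044,-0.108],"jaw":1},{"dp":[-2,6,2],"dr":[-0.06,-0.087,-0.217],"jaw":1},{"dp":[-3,9.5,4],"dr":[-0.093,-0.13,-0.325],"jaw":1},{"dp":[-4,13,6],"dr":[-0.124,-0.174,-0.433],"jaw":1},{"dp":[-5,16,8],"dr":[-0.155,-0.218,-0.542],"jaw":1}]'
python3 - <<'E'
from h import *
d=load();F=np.diag([-1,1,-1.]);R=d['Rd'];p=d['pd']
go(R@F,p+R@[.068,0,.120])
E
```

```text
time_s: 2.6
tool_pos: [0.5075, 0.2253, 0.2478]
ee_rot: [178.2, 29.6, -169.9]
wrist_force: [1.0, 0.0, -0.1]
gripper_width: 1.002
dp [-0.58  1.01  6.69] dr [-0.029 -0.04  -0.102] tcp [0.5075 0.2253 0.2478] q [ 28.1  -5.5 -24.7  42.   -7.   15.7] F [ 1.   0.  -0.1] w 1.002 t 2.6
```

```bash
python3 -m creep '[{"dp":[-0.6,1,4],"dr":[-0.029,-0.04,-0.102],"jaw":1},{"dp":[-0.6,1,6.7],"dr":[-0.029,-0.04,-0.102],"jaw":1},{"dp":[-0.6,1,6.7],"dr":[-0.029,-0.04,-0.102],"jaw":1}]'
python3 - <<'E'
from h import *
d=load();F=np.diag([-1,1,-1.]);R=d['Rd'];p=d['pd']
go(R@F,p+R@[.068,0,.038])
i=ctrl.camera_info('wrist');im=ctrl.camera('wrist')
Q=.001*np.array([(46,7,60),(90,7,60),(90,-7,60),(46,-7,60),(18,8,31),(18,-8,31),(100,55,0),(100,-55,0),(-55,-55,0),(-55,55,0),(-36,28,12),(-36,-28,12)])
q=proj(i,Q@R.T+p);print(q.round())
for a in q: cv2.drawMarker(im,tuple(int(round(v)) for v in a),(0,0,255),0,9,1)
cv2.imwrite('pics/w1.png',im)
E
```

```text
time_s: 2.85
tool_pos: [0.5411, 0.2432, 0.1862]
ee_rot: [-179.9, 31.5, -163.0]
wrist_force: [-1.8, -1.2, -1.2]
gripper_width: 0.999
dp [-0.56  0.03  7.73] dr [-0.001 -0.009  0.001] tcp [0.5411 0.2432 0.1862] q [ 27.2  -0.5 -30.8  28.5  -5.4   8.8] F [-1.8 -1.2 -1.2] w 0.999 t 2.85
[[292. 198.]
 [292. 251.]
 [274. 251.]
 [274. 198.]
 [293. 158.]
 [274. 158.]
 [337. 238.]
 [229. 237.]
 [221.  72.]
 [346.  72.]
 [316.  93.]
 [251.  93.]]
```

View pics/w1.png

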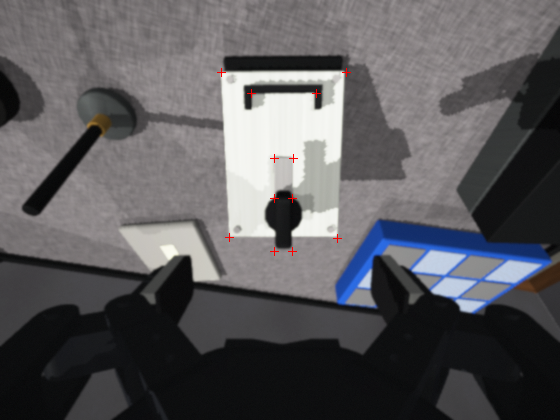

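The wrist view confirms the fit: the overlaid deck, lip and bar points land within about 2 px, and the knob bar is at (283,222). Descending and gripping.

```bash
python3 -m creep '[{"dp":[-0.56,0,2.5],"dr":[0,-0.01,0],"jaw":1},{"dp":[-0.56,0,5],"dr":[0,-0.01,0],"jaw":1},{"dp":[-0.56,0,7],"dr":[0,-0.01,0],"jaw":0.5},{"dp":[-0.56,0,7.6],"dr":[0,-0.01,0],"jaw":0},{"dp":[-0.56,0,7.6],"dr":[0,-0.01,0],"jaw":-0.3}]' 40
python3 - <<'E'
from h import *
d=load();F=np.diag([-1,1,-1.]);R=d['Rd'];p=d['pd']
go(R@F,p+R@[.068,0,.038])
E
```

```text
time_s: 3.32
tool_pos: [0.5838, 0.2557, 0.1269]
ee_rot: [-179.9, 32.1, -163.1]
wrist_force: [-0.2, -0.4, -0.4]
gripper_width: 0.603
dp [0.14 0.07 0.34] dr [-0.001  0.002 -0.001] tcp [0.5838 0.2557 0.1269] q [ 26.3   7.1 -33.1  18.1  -5.    8. ] F [-0.2 -0.4 -0.4] w 0.603 t 3.3167
```

```bash
python3 -m creep '[{"dp":[0.14,0.07,0.3],"dr":[0,0,0],"jaw":-0.6},{"dp":[0.14,0.07,0.3],"dr":[0,0,0],"jaw":-1},{"dp":[0.14,0.07,0.3],"dr":[0,0,0],"jaw":-1},{"dp":[0.14,0.07,0.3],"dr":[0,0,0],"jaw":-1},{"dp":[0.14,0.07,0.3],"dr":[0,0,0],"jaw":-1}]' 40
python3 - <<'E'
from h import *
d=load();F=np.diag([-1,1,-1.]);R=d['Rd'];p=d['pd']
go(R@F,p+R@[.068,0,.038])
E
```

```text
time_s: 3.73
tool_pos: [0.5842, 0.2566, 0.1247]
ee_rot: [-180.0, 32.2, -163.1]
wrist_force: [0.2, -0.6, 1.0]
gripper_width: 0.002
dp [ 0.07 -0.01  0.12] dr [-0.001  0.003 -0.001] tcp [0.5842 0.2566 0.1247] q [ 26.4   7.3 -33.3  17.6  -5.1   8.1] F [ 0.2 -0.6  1. ] w 0.002 t 3.7333
```

The fingers shut completely, so there is no bar between them. Looking again.

```bash
python3 - <<'E'
from h import *
d=load();R=d['Rd'];p=d['pd']
i=ctrl.camera_info('wrist');im=ctrl.camera('wrist')
Q=.001*np.array([(46,7,60),(90,7,60),(90,-7,60),(46,-7,60),(18,8,31),(18,-8,31),(100,55,0),(100,-55,0)])
for a in proj(i,Q@R.T+p): cv2.drawMarker(im,tuple(int(round(v)) for v in a),(0,0,255),0,9,1)
s=cv2.resize(ctrl.camera('side')[200:370,80:260],(445,420),interpolation=cv2.INTER_CUBIC)
cv2.imwrite('pics/w2.png',cv2.resize(np.hstack([im,s]),None,fx=.79,fy=.79))
E
```

```text
(no output)
```

View pics/w2.png

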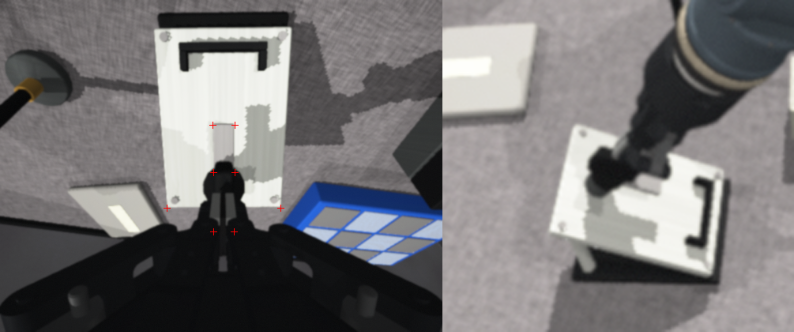

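```bash
python3 - <<'E'
from h import *
im=ctrl.camera('wrist')
c=im[190:360,200:370];c=cv2.convertScaleAbs(c,alpha=2.2,beta=10)
cv2.imwrite('pics/w3.png',cv2.resize(c,(595,595),interpolation=cv2.INTER_CUBIC));go(np.eye(3),np.zeros(3))
E
```

```text
dp [ 60.24  -7.64 -23.16] dr [ 0.378 -2.557 -0.108] tcp [0.5841 0.2565 0.124 ] q [ 26.4   7.3 -33.3  17.6  -5.1   8.1] F [-0.3 -0.4 -0.3] w -0.0 t 3.8833
```

View pics/w3.png

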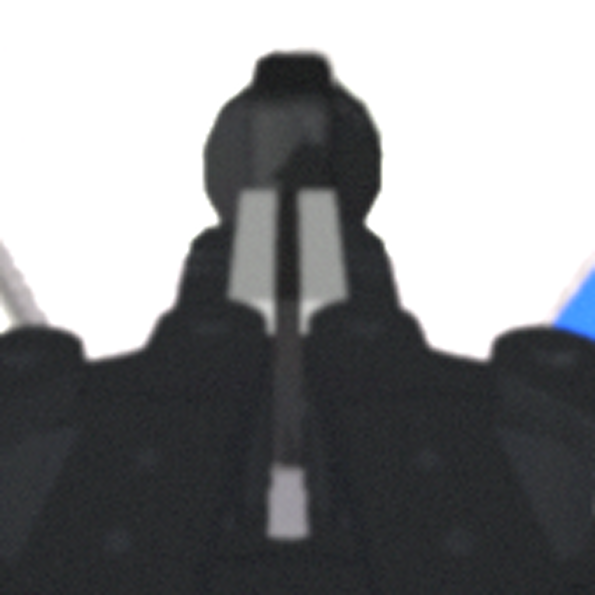

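```bash
python3 - <<'E'
from h import *
d=load();R=d['Rd'];p=d['pd']
s=ctrl.state();T=rot(s['ee_rot']);i=ctrl.camera_info('wrist')
print('tcp in cradle',R.T@(s['tool_pos']-p)*1000)
print('cam in tool',T.T@(i['position']-s['tool_pos'])*1000, (T.T@rot(i['rotation'])).round(3))
for z in range(-40,21,10):print(z,proj(i,s['tool_pos']+T@[0,0,z*.001]),proj(i,s['tool_pos']+T@[.011,0,z*.001]))
for z in (34,60):print(z,proj(i,p+R@[.046,0,z*.001]),proj(i,p+R@[.068,0,z*.001]))
E
```

```text
tcp in cradle [ 6.82699605e+01 -8.92273924e-03  3.87616844e+01]
cam in tool [  65.88634292   -0.88068928 -168.73454253] [[ 0.001  0.966  0.258]
 [ 1.    -0.001 -0.   ]
 [ 0.     0.258 -0.966]]
-40 [[283.38706058 274.59660947]] [[283.44929279 253.15621337]]
-30 [[283.27928649 265.44687442]] [[283.33537849 245.22765377]]
-20 [[283.18446114 257.39673053]] [[283.2354007  238.26929778]]
-10 [[283.10038393 250.25926107]] [[283.14694992 232.11337283]]
0 [[283.02532602 243.88762941]] [[283.06814173 226.62867255]]
10 [[282.95791038 238.16488567]] [[282.99748114 221.71111142]]
20 [[282.89702666 232.99673298]] [[282.93376696 217.27706287]]
34 [[283.07995185 206.388899  ]] [[283.01651315 240.66620997]]
60 [[283.24565223 218.71940139]] [[283.16623394 257.94979461]]
```

The enlarged view shows the shut fingertips (end at about (282,244) in the full picture) lying above the bar's top face. So the real tips sit roughly 22–29 mm behind the reported TCP. I'll open, go about 22 mm deeper and close again, watching force and width.

```bash
python3 -m creep '[{"dp":[0,0,-0.5],"dr":[0,0,0],"jaw":1},{"dp":[0,0,-0.5],"dr":[0,0,0],"jaw":1},{"dp":[0,0,-0.5],"dr":[0,0,0],"jaw":1},{"dp":[0,0,-0.5],"dr":[0,0,0],"jaw":1},{"dp":[0,0,-0.5],"dr":[0,0,0],"jaw":1}]' 40
python3 -m creep '[{"dp":[0,0,0],"dr":[0,0,0],"jaw":1},{"dp":[0,0,1],"dr":[0,0,0],"jaw":1},{"dp":[0,0,2],"dr":[0,0,0],"jaw":1},{"dp":[0,0,2.6],"dr":[0,0,0],"jaw":0.6},{"dp":[0,0,2.6],"dr":[0,0,0],"jaw":0.1}]'
python3 -m creep '[{"dp":[0,0,0],"dr":[0,0,0],"jaw":-0.3},{"dp":[0,0,0],"dr":[0,0,0],"jaw":-0.6},{"dp":[0,0,0],"dr":[0,0,0],"jaw":-0.8},{"dp":[0,0,0],"dr":[0,0,0],"jaw":-1},{"dp":[0,0,0],"dr":[0,0,0],"jaw":-1}]'
python3 - <<'E'
from h import *
d=load();F=np.diag([-1,1,-1.]);R=d['Rd'];p=d['pd']
go(R@F,p+R@[.068,0,.016])
E
```

```text
time_s: 4.3
tool_pos: [0.5815, 0.2558, 0.1283]
ee_rot: [-180.0, 32.1, -163.1]
wrist_force: [-0.2, -0.5, -0.1]
gripper_width: 0.708
time_s: 4.72
tool_pos: [0.5946, 0.2595, 0.1039]
ee_rot: [-179.9, 32.0, -163.1]
wrist_force: [-0.4, 0.6, -0.8]
gripper_width: 0.747
time_s: 5.13
tool_pos: [0.5943, 0.2602, 0.1043]
ee_rot: [-180.0, 32.0, -163.1]
wrist_force: [-1.7, 2.7, -0.5]
gripper_width: 0.153
dp [-0.1  -0.05  0.02] dr [-0. -0.  0.] tcp [0.5943 0.2602 0.1043] q [ 26.1   9.7 -33.8  14.8  -4.9   7.9] F [-1.7  2.7 -0.5] w 0.153 t 5.1333
```

The bar is gripped (width 13 mm). Turning open.

```bash
python3 -m creep '[{"dp":[0,0,0],"dr":[0,0,-0.1],"jaw":-1},{"dp":[0,0,0],"dr":[0,0,-0.2],"jaw":-1},{"dp":[0,0,0],"dr":[0,0,-0.3],"jaw":-1},{"dp":[0,0,0],"dr":[0,0,-0.4],"jaw":-1},{"dp":[0,0,0],"dr":[0,0,-0.5],"jaw":-1}]' 60
python3 -m creep '[{"dp":[0,0,0],"dr":[0,0,-0.1],"jaw":-1},{"dp":[0,0,0],"dr":[0,0,-0.2],"jaw":-1},{"dp":[0,0,0],"dr":[0,0,-0.3],"jaw":-1},{"dp":[0,0,0],"dr":[0,0,-0.4],"jaw":-1},{"dp":[0,0,0],"dr":[0,0,-0.5],"jaw":-1}]'
python3 - <<'E'
from h import *
d=load();F=np.diag([-1,1,-1.]);R=d['Rd'];p=d['pd']
go(R@Ro.from_euler('z',1.29).as_matrix()@F,p+R@[.068,0,.016]);print(ctrl.state()['wrist_torque'])
E
```

```text
time_s: 5.55
tool_pos: [0.5945, 0.2599, 0.1045]
ee_rot: [-163.2, 27.6, -130.0]
wrist_force: [1.9, -0.8, -2.0]
gripper_width: 0.146
time_s: 5.97
tool_pos: [0.5948, 0.2598, 0.1046]
ee_rot: [-152.1, 16.4, -101.2]
wrist_force: [3.4, 0.8, -4.0]
gripper_width: 0.144
dp [-0.03 -0.05  0.04] dr [-0.001 -0.001 -0.281] tcp [0.5948 0.2598 0.1046] q [ 26.1   9.7 -33.8  14.8  -4.9 -50. ] F [ 3.4  0.8 -4. ] w 0.144 t 5.9667
[0.03512726 0.05268494 0.06077306]
```

```bash
python3 -m creep '[{"dp":[0,0,0],"dr":[0,0,-0.1],"jaw":-1},{"dp":[0,0,0],"dr":[0,0,-0.2],"jaw":-1},{"dp":[0,0,0],"dr":[0,0,-0.28],"jaw":-1},{"dp":[0,0,0],"dr":[0,0,-0.28],"jaw":-1},{"dp":[0,0,0],"dr":[0,0,-0.28],"jaw":-1}]'
python3 -c "
from rig import ctrl
s=ctrl.state();print(s['wrist_torque'],s['qpos'])"
python3 -m creep '[{"dp":[0,0,0],"dr":[0,0,0],"jaw":1},{"dp":[0,0,0],"dr":[0,0,0],"jaw":1},{"dp":[0,0,0],"dr":[0,0,0],"jaw":1},{"dp":[0,0,-2],"dr":[0,0,0],"jaw":1},{"dp":[0,0,-6],"dr":[0,0,0],"jaw":1}]'
python3 -m creep '[{"dp":[0,0,-3],"dr":[0,0,0],"jaw":1},{"dp":[0,0,-6],"dr":[0,0,0.1],"jaw":1},{"dp":[0,0,-8],"dr":[0,0,0.2],"jaw":1},{"dp":[0,0,-8],"dr":[0,0,0.3],"jaw":1},{"dp":[0,0,-8],"dr":[0,0,0.4],"jaw":1}]'
python3 - <<'E'
from h import *
d=load();F=np.diag([-1,1,-1.]);R=d['Rp'];p=d['pp'];D=d['Rd']
Q=.001*np.array([(24,0,28)]) 
i=ctrl.camera_info('top');im=ctrl.camera('top')
c=im[125:235,90:260]
cv2.imwrite('pics/t2.png',cv2.resize(c,None,fx=4,fy=4,interpolation=cv2.INTER_CUBIC))
go(R@F,p+R@[.003,0,.15])
E
```

```text
time_s: 6.38
tool_pos: [0.5949, 0.2598, 0.1047]
ee_rot: [-149.0, 8.5, -87.0]
wrist_force: [3.6, 1.3, -4.7]
gripper_width: 0.147
[0.11178598 0.07673245 0.21140551] [ 26.12259488   9.73043195 -33.76218355  14.80340033  -4.9392421
 -65.88526997]
time_s: 6.8
tool_pos: [0.5633, 0.2499, 0.1521]
ee_rot: [-149.3, 8.4, -87.1]
wrist_force: [0.2, 0.8, 0.9]
gripper_width: 0.849
time_s: 7.22
tool_pos: [0.5232, 0.2381, 0.2227]
ee_rot: [-154.3, 19.6, -108.2]
wrist_force: [-0.5, -0.2, 0.1]
gripper_width: 0.999
dp [30.5  -4.22 -1.67] dr [-0.044  0.618  1.566] tcp [0.5231 0.2379 0.2217] q [ 27.8  -4.1 -28.9  33.9  -5.9 -40.7] F [ 0.  -0.3  0.1] w 0.998 t 7.2667
```

View pics/t2.png

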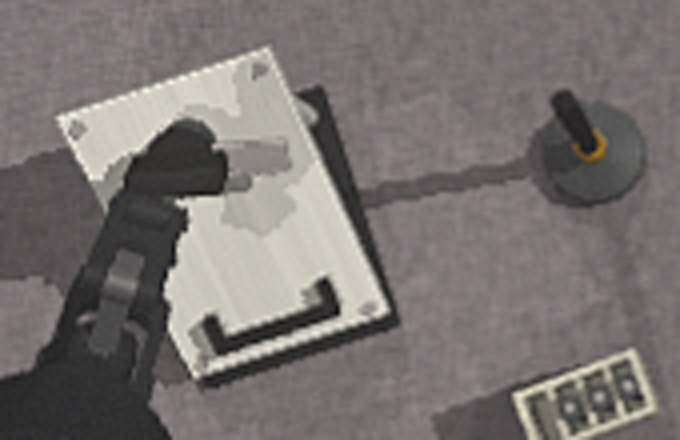

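The latch is open: the arm swung to -y at (250,155) in the crop. Whip, caddy and tape are untouched. Now going to the pack at height.

```bash
python3 -m creep '[{"dp":[1,-2,-3],"dr":[-0.003,0.044,0.112],"jaw":1},{"dp":[2,-4,-6],"dr":[-0.006,0.088,0.224],"jaw":1},{"dp":[5,-5,-6],"dr":[-0.009,0.132,0.336],"jaw":1},{"dp":[8,-5,-6],"dr":[-0.012,0.176,0.448],"jaw":1},{"dp":[11,-5,-6],"dr":[-0.015,0.22,0.56],"jaw":1}]'
python3 - <<'E'
from h import *
d=load();F=np.diag([-1,1,-1.]);R=d['Rp'];p=d['pp']
go(R@F,p+R@[.003,0,.20])
E
```

```text
time_s: 7.68
tool_pos: [0.5003, 0.1086, 0.2565]
ee_rot: [-167.6, 18.2, -145.3]
wrist_force: [-0.3, -0.0, -0.1]
gripper_width: 1.002
dp [ 13.96 -10.42   3.68] dr [-0.028  0.398  1.002] tcp [0.5003 0.1086 0.2565] q [ 16.2  -4.9 -18.8  55.1  -6.1 -17.7] F [-0.3 -0.  -0.1] w 1.002 t 7.6833
```

```bash
python3 -m creep '[{"dp":[3,-2,-1],"dr":[-0.003,0.044,0.112],"jaw":1},{"dp":[6,-4,-1],"dr":[-0.006,0.088,0.224],"jaw":1},{"dp":[9,-6,0],"dr":[-0.009,0.132,0.336],"jaw":1},{"dp":[12,-8,1],"dr":[-0.012,0.176,0.448],"jaw":1},{"dp":[14,-10,2],"dr":[-0.015,0.22,0.56],"jaw":1}]'
python3 - <<'E'
from h import *
d=load();F=np.diag([-1,1,-1.]);R=d['Rp'];p=d['pp']
go(R@F,p+R@[.003,0,.15])
E
```

```text
time_s: 8.1
tool_pos: [0.4467, -0.0528, 0.2141]
ee_rot: [-177.2, 9.6, 180.0]
wrist_force: [0.2, 1.3, 0.2]
gripper_width: 0.998
dp [0.03 0.14 6.5 ] dr [-0.011  0.176  0.438] tcp [ 0.4467 -0.0528  0.2141] q [ -5.3  -1.8 -18.3  63.6  -1.9  -5.2] F [0.2 1.3 0.2] w 0.998 t 8.1
```

```bash
python3 -m creep '[{"dp":[0,0.1,1],"dr":[-0.003,0.044,0.11],"jaw":1},{"dp":[0,0.1,2],"dr":[-0.006,0.088,0.22],"jaw":1},{"dp":[0,0.1,4],"dr":[-0.009,0.132,0.33],"jaw":1},{"dp":[0,0.1,6.5],"dr":[-0.011,0.176,0.438],"jaw":1},{"dp":[0,0.1,6.5],"dr":[-0.011,0.176,0.438],"jaw":1}]'
python3 - <<'E'
from h import *
d=load();F=np.diag([-1,1,-1.]);R=d['Rp'];p=d['pp']
go(R@F,p+R@[.003,0,.0])
i=ctrl.camera_info('wrist');im=ctrl.camera('wrist')
Q=.001*np.array([(35,25,22),(35,-25,22),(-35,-25,22),(-35,25,22),(45,12,11)])
q=proj(i,Q@R.T+p);print(q.round(1))
for a in q: cv2.drawMarker(im,tuple(int(round(v)) for v in a),(255,255,0),0,7,1)
cv2.imwrite('pics/w4.png',im)
E
```

```text
time_s: 8.52
tool_pos: [0.4572, -0.0555, 0.1459]
ee_rot: [-179.9, -0.4, 154.3]
wrist_force: [-0.6, -0.1, -0.6]
gripper_width: 1.0
dp [-0.08  0.11 14.59] dr [-0.002 -0.007 -0.005] tcp [ 0.4572 -0.0555  0.1459] q [ -6.9   9.4 -15.2  65.8   0.   18.8] F [-0.6 -0.1 -0.6] w 1.0 t 8.5167
[[308.2 229. ]
 [259.9 229.1]
 [258.3 160.9]
 [309.5 160.7]
 [295.1 234.7]]
```

View pics/w4.png

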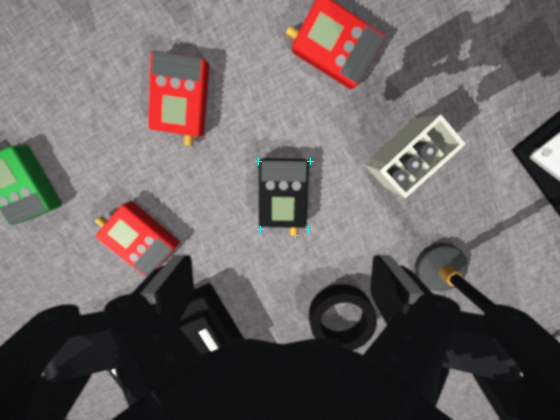

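The wrist view confirms the pack pose (overlay within about 1 px). The open fingertips in this view also put the tips about 39 mm behind the reported TCP when open. Descending in stages and watching the force.

```bash
python3 -m creep '[{"dp":[-0.1,0.1,3.5],"dr":[0,-0.007,-0.005],"jaw":1},{"dp":[-0.1,0.1,7],"dr":[0,-0.007,-0.005],"jaw":1},{"dp":[-0.1,0.1,10.5],"dr":[0,-0.007,-0.005],"jaw":1},{"dp":[-0.1,0.1,13],"dr":[0,-0.007,-0.005],"jaw":1},{"dp":[-0.1,0.1,13.3],"dr":[0,-0.007,-0.005],"jaw":1}]'
python3 -m creep '[{"dp":[0,0,0.2],"dr":[0,0,0],"jaw":1},{"dp":[0,0,0.4],"dr":[0,0,0],"jaw":1},{"dp":[0,0,0.6],"dr":[0,0,0],"jaw":1},{"dp":[0,0,0.8],"dr":[0,0,0],"jaw":1},{"dp":[0,0,1.0],"dr":[0,0,0],"jaw":1}]'
python3 - <<'E'
from h import *
d=load();F=np.diag([-1,1,-1.]);R=d['Rp'];p=d['pp']
go(R@F,p+R@[.003,0,-.027])
E
```

```text
time_s: 8.98
tool_pos: [0.4549, -0.0544, 0.0125]
ee_rot: [-179.8, -0.1, 155.2]
wrist_force: [-0.8, 1.0, 0.5]
gripper_width: 1.004
time_s: 9.4
tool_pos: [0.4559, -0.0545, 0.0035]
ee_rot: [-179.8, 0.1, 155.2]
wrist_force: [-0.1, 0.5, -0.1]
gripper_width: 1.002
dp [-0.13  0.05  3.05] dr [-0.003  0.001  0.011] tcp [ 0.4559 -0.0545  0.0035] q [ -6.7  16.9 -29.2  43.9  -0.2  18.1] F [-0.1  0.5 -0.1] w 1.002 t 9.4
```

```bash
python3 -m creep '[{"dp":[-0.1,0.05,0.2],"dr":[0,0,0.01],"jaw":1},{"dp":[-0.1,0.05,0.4],"dr":[0,0,0.01],"jaw":1},{"dp":[-0.1,0.05,0.6],"dr":[0,0,0.01],"jaw":1},{"dp":[-0.1,0.05,0.8],"dr":[0,0,0.01],"jaw":1},{"dp":[-0.1,0.05,1.0],"dr":[0,0,0.01],"jaw":1}]'
python3 -m creep '[{"dp":[0,0,0.2],"dr":[0,0,0],"jaw":1},{"dp":[0,0,0.4],"dr":[0,0,0],"jaw":1},{"dp":[0,0,0.6],"dr":[0,0,0],"jaw":1},{"dp":[0,0,0.8],"dr":[0,0,0],"jaw":1},{"dp":[0,0,1.0],"dr":[0,0,0],"jaw":1}]'
python3 - <<'E'
from h import *
d=load();F=np.diag([-1,1,-1.]);R=d['Rp'];p=d['pp']
go(R@F,p+R@[.003,0,-.027])
im=ctrl.camera('wrist');cv2.imwrite('pics/w5.png',im)
E
```

```text
time_s: 9.82
tool_pos: [0.4569, -0.0545, -0.0067]
ee_rot: [-179.8, 0.0, 154.7]
wrist_force: [0.1, 0.0, -0.4]
gripper_width: 1.003
time_s: 10.23
tool_pos: [0.4569, -0.0546, -0.017]
ee_rot: [-179.8, 0.0, 154.7]
wrist_force: [0.0, 0.3, 0.3]
gripper_width: 1.004
dp [-0.03  0.01  1.  ] dr [-0.003  0.001  0.001] tcp [ 0.4569 -0.0546 -0.017 ] q [ -6.7  18.6 -30.6  40.9  -0.2  18.7] F [0.  0.3 0.3] w 1.004 t 10.2333
```

View pics/w5.png

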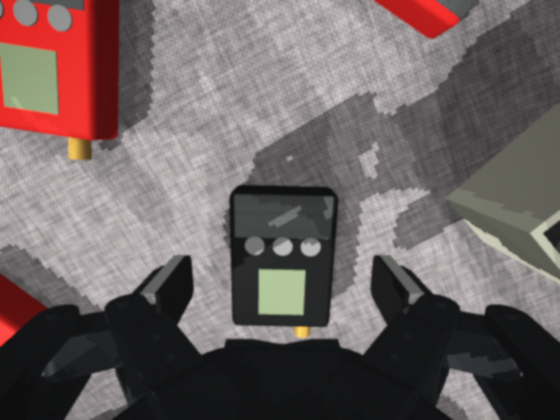

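```bash
python3 -m creep '[{"dp":[0.2,0,0.2],"dr":[0,0,0],"jaw":1},{"dp":[0.4,0,0.4],"dr":[0,0,0],"jaw":1},{"dp":[0.4,0,0.6],"dr":[0,0,0],"jaw":1},{"dp":[0.4,0,0.8],"dr":[0,0,0],"jaw":1},{"dp":[0.4,0,0.9],"dr":[0,0,0],"jaw":1}]' 25
python3 -m creep '[{"dp":[0,0,0],"dr":[0,0,0],"jaw":0.7},{"dp":[0,0,0],"dr":[0,0,0],"jaw":0.45},{"dp":[0,0,0],"dr":[0,0,0],"jaw":0.25},{"dp":[0,0,0],"dr":[0,0,0],"jaw":0},{"dp":[0,0,0],"dr":[0,0,0],"jaw":-1}]' 40
python3 -m creep '[{"dp":[0,0,0],"dr":[0,0,0],"jaw":-1},{"dp":[0,0,0],"dr":[0,0,0],"jaw":-1},{"dp":[0,0,0],"dr":[0,0,0],"jaw":-1}]'
```

```text
time_s: 10.7
tool_pos: [0.453, -0.0528, -0.0265]
ee_rot: [-179.8, 0.0, 154.7]
wrist_force: [-1.1, -0.4, -0.1]
gripper_width: 0.999
time_s: 11.12
tool_pos: [0.4532, -0.0529, -0.0262]
ee_rot: [-179.8, 0.0, 154.7]
wrist_force: [-0.2, 0.6, 3.1]
gripper_width: 0.575
time_s: 11.37
tool_pos: [0.4532, -0.0528, -0.0262]
ee_rot: [-179.8, 0.0, 154.7]
wrist_force: [-0.4, 0.2, 2.2]
gripper_width: 0.575
```

Gripped (49 mm). Lifting, and recording the pack-in-tool transform.

```bash
python3 - <<'E'
from h import *
d=load();s=ctrl.state();T=rot(s['ee_rot'])
g=dict(Rg=(T.T@d['Rp']).tolist(),pg=(T.T@(d['pp']-s['tool_pos'])).tolist());print(g)
o=json.load(open('scene.json'));o.update(g);json.dump(o,open('scene.json','w'))
E
cat >> h.py <<'E'
def place(xyz,up=0):
    d=load();R=d['Rd']@d['Rg'].T
    go(R,d['pd']+d['Rd']@(np.array(xyz)*.001)-R@d['pg']+[0,0,up*.001])
E
python3 -m creep '[{"dp":[0,0,-1],"dr":[0,0,0],"jaw":-1},{"dp":[0,0,-4],"dr":[0,0,0],"jaw":-1},{"dp":[0,0,-8],"dr":[0,0,0],"jaw":-1},{"dp":[0,0,-12],"dr":[0,0,0],"jaw":-1},{"dp":[0,0,-16],"dr":[0,0,0],"jaw":-1}]'
python3 -m creep '[{"dp":[1.5,0,-4],"dr":[0,0,0],"jaw":-1},{"dp":[3,0,-6],"dr":[0,0,0],"jaw":-1},{"dp":[4,0,-6],"dr":[0,0,0],"jaw":-1}]'
python3 -c "
from h import *
place([0,0,60],40)"
```

```text
{'Rg': [[-0.9999989280383633, -0.0012930203462634523, -0.0006870374867752442], [-0.0012909072986946773, 0.9999944629484598, -0.003067186131872799], [0.0006909996166875584, -0.0030662959422607786, -0.999995060162161]], 'pg': [-0.0014541148311267547, -1.0868167324396192e-05, -0.026218117397318372]}
time_s: 11.78
tool_pos: [0.4525, -0.0523, 0.1353]
ee_rot: [-179.8, -0.0, 154.7]
wrist_force: [2.2, 0.7, -2.0]
gripper_width: 0.576
time_s: 12.03
tool_pos: [0.4176, -0.0348, 0.1997]
ee_rot: [-179.9, 0.3, 154.7]
wrist_force: [1.2, 0.0, -1.7]
gripper_width: 0.575
dp [ 1.66 29.66  7.64] dr [-0.206 -0.529 -0.717] tcp [ 0.4176 -0.0348  0.1997] q [ -4.6   3.1 -14.4  72.2  -0.2  20.7] F [ 1.2  0.  -1.7] w 0.575 t 12.0333
```

```bash
python3 -m creep '[{"dp":[1,3,0],"dr":[-0.025,-0.064,-0.088],"jaw":-1},{"dp":[2,6.5,0],"dr":[-0.05,-0.13,-0.176],"jaw":-1},{"dp":[3,10,0],"dr":[-0.075,-0.195,-0.265],"jaw":-1},{"dp":[3.5,13.5,0],"dr":[-0.1,-0.26,-0.35],"jaw":-1},{"dp":[4,17,0],"dr":[-0.125,-0.325,-0.44],"jaw":-1}]'
python3 -c "
from h import *
place([0,0,60],40)"
```

```text
time_s: 12.45
tool_pos: [0.4536, 0.1376, 0.1988]
ee_rot: [177.2, 20.0, 179.9]
wrist_force: [2.2, -0.4, -1.5]
gripper_width: 0.577
dp [-4.56  9.78 10.23] dr [-0.079 -0.202 -0.273] tcp [0.4536 0.1376 0.1988] q [ 19.7  -6.4 -28.   48.6  -4.   18.6] F [ 2.2 -0.4 -1.5] w 0.577 t 12.45
```

```bash
python3 -m creep '[{"dp":[-1.5,3.3,0],"dr":[-0.025,-0.064,-0.088],"jaw":-1},{"dp":[-3,6.6,3],"dr":[-0.05,-0.13,-0.176],"jaw":-1},{"dp":[-4.5,9.8,6],"dr":[-0.075,-0.195,-0.265],"jaw":-1},{"dp":[-4.5,9.8,9],"dr":[-0.079,-0.202,-0.273],"jaw":-1},{"dp":[-4.5,9.8,10],"dr":[-0.079,-0.202,-0.273],"jaw":-1}]'
python3 - <<'E'
from h import *
place([2,0,25])
d=load();R=d['Rd'];p=d['pd']
i=ctrl.camera_info('wrist');im=ctrl.camera('wrist')
Q=.001*np.array([(-36,28,12),(-36,-28,12),(-22,28,12),(-22,-28,12)])
for a in proj(i,Q@R.T+p): cv2.drawMarker(im,tuple(int(round(v)) for v in a),(0,0,255),0,7,1)
s=ctrl.state();T=rot(s['ee_rot']);Rk=T@d['Rg'];pk=s['tool_pos']+T@d['pg']
Q=.001*np.array([(-35,25,22),(-35,-25,22),(-35,25,0),(-35,-25,0)])
for a in proj(i,Q@Rk.T+pk): cv2.drawMarker(im,tuple(int(round(v)) for v in a),(255,255,0),0,7,1)
cv2.imwrite('pics/w6.png',cv2.convertScaleAbs(im,alpha=1.5,beta=15))
E
```

```text
time_s: 12.87
tool_pos: [0.5264, 0.2408, 0.1192]
ee_rot: [-179.7, 31.7, -162.8]
wrist_force: [-1.5, -1.3, -2.7]
gripper_width: 0.578
dp [ 1.42 -0.15  6.76] dr [ 0.001 -0.005  0.004] tcp [0.5264 0.2408 0.1192] q [ 28.    2.3 -39.7  16.8  -5.9   9.2] F [-1.5 -1.3 -2.7] w 0.578 t 12.8667
```

View pics/w6.png

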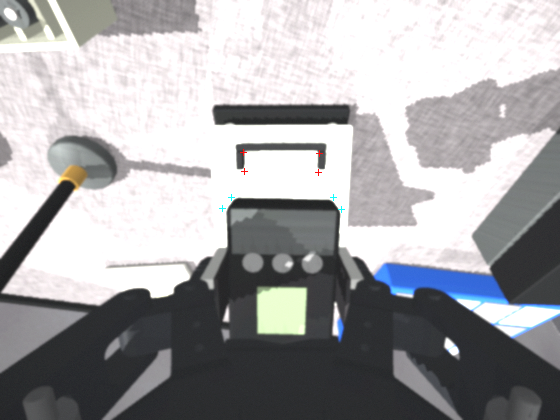

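Pack and lip agree with the overlay (lip inner face at row 153, x 244–320; pack centre about 1 mm off). Lowering now.

```bash
python3 -m creep '[{"dp":[0.6,-0.1,2],"dr":[0,-0.005,0.004],"jaw":-1},{"dp":[1.3,-0.2,4],"dr":[0,-0.005,0.004],"jaw":-1},{"dp":[1.3,-0.2,6],"dr":[0,-0.005,0.004],"jaw":-1},{"dp":[1.3,-0.2,6.7],"dr":[0,-0.005,0.004],"jaw":-1},{"dp":[1.3,-0.2,6.7],"dr":[0,-0.005,0.004],"jaw":-1}]'
python3 -c "
from h import *
place([2,0,0])"
```

```text
time_s: 13.33
tool_pos: [0.5489, 0.2439, 0.0528]
ee_rot: [-179.8, 31.7, -163.1]
wrist_force: [-0.3, -0.6, -1.3]
gripper_width: 0.574
dp [-0.18  0.2   2.43] dr [-0.001 -0.006 -0.001] tcp [0.5489 0.2439 0.0528] q [ 27.   10.1 -43.5   5.1  -5.5   8.6] F [-0.3 -0.6 -1.3] w 0.574 t 13.3333
```

```bash
python3 -m creep '[{"dp":[-0.1,0.1,0.5],"dr":[0,-0.006,0],"jaw":-1},{"dp":[-0.18,0.1,1],"dr":[0,-0.006,0],"jaw":-1},{"dp":[-0.18,0.1,1.5],"dr":[0,-0.006,0],"jaw":-1},{"dp":[-0.18,0.1,1.8],"dr":[0,-0.006,0],"jaw":-1},{"dp":[-0.18,0.1,1.9],"dr":[0,-0.006,0],"jaw":-1}]'
python3 -m creep '[{"dp":[0,0,0.1],"dr":[0,0,0],"jaw":-1},{"dp":[0,0,0.2],"dr":[0,0,0],"jaw":-1},{"dp":[0,0,0.3],"dr":[0,0,0],"jaw":-1},{"dp":[0,0,0.4],"dr":[0,0,0],"jaw":-1},{"dp":[0,0,0.4],"dr":[0,0,0],"jaw":-1}]'
python3 -c "
from h import *
place([2,0,0]);print((load()['Rd'].T@ctrl.state()['wrist_force']).round(1))"
```

```text
time_s: 13.75
tool_pos: [0.5599, 0.2482, 0.0375]
ee_rot: [-179.8, 32.0, -163.1]
wrist_force: [0.5, -0.4, -1.4]
gripper_width: 0.58
time_s: 14.17
tool_pos: [0.562, 0.2488, 0.0341]
ee_rot: [-179.8, 32.0, -163.1]
wrist_force: [0.0, -0.6, -1.4]
gripper_width: 0.574
dp [0.02 0.1  0.11] dr [-0.001 -0.    -0.001] tcp [0.562  0.2488 0.0341] q [ 26.9  13.1 -43.8   1.5  -5.5   8.5] F [ 0.  -0.6 -1.4] w 0.574 t 14.1667
[-0.9 -0.6 -1.1]
```

```bash
python3 -m creep '[{"dp":[0,0,0.05],"dr":[0,0,0],"jaw":-1},{"dp":[0,0,0.1],"dr":[0,0,0],"jaw":-1},{"dp":[0,0,0.1],"dr":[0,0,0],"jaw":-1}]'
python3 -m creep '[{"dp":[0.08,0,0],"dr":[0,0,0],"jaw":-1},{"dp":[0.16,0,0],"dr":[0,0,0],"jaw":-1},{"dp":[0.2,0,0],"dr":[0,0,0],"jaw":-1},{"dp":[0.2,0,0],"dr":[0,0,0],"jaw":-1}]'
python3 -c "
from h import *
place([0,0,0]);print((load()['Rd'].T@ctrl.state()['wrist_force']).round(1))"
```

```text
time_s: 14.42
tool_pos: [0.5624, 0.2489, 0.0335]
ee_rot: [-179.8, 32.1, -163.1]
wrist_force: [-3.6, -1.2, 3.0]
gripper_width: 0.575
time_s: 14.75
tool_pos: [0.561, 0.2485, 0.0326]
ee_rot: [-179.8, 32.1, -163.1]
wrist_force: [-0.4, -1.3, -0.0]
gripper_width: 0.577
dp [0.05 0.09 0.03] dr [-0.001  0.001 -0.001] tcp [0.561  0.2485 0.0326] q [ 26.9  13.2 -44.1   1.1  -5.5   8.5] F [-0.4 -1.3 -0. ] w 0.577 t 14.75
[-0.6 -1.1  0.4]
```

```bash
python3 -m creep '[{"dp":[0.05,0,0.03],"dr":[0,0,0],"jaw":-1},{"dp":[0.1,0,0.03],"dr":[0,0,0],"jaw":-1},{"dp":[0.15,0,0.03],"dr":[0,0,0],"jaw":-1},{"dp":[0.15,0,0.03],"dr":[0,0,0],"jaw":-1}]'
python3 -c "
from h import *
place([0,0,0]);print((load()['Rd'].T@ctrl.state()['wrist_force']).round(1))"
```

```text
time_s: 15.08
tool_pos: [0.561, 0.2485, 0.0326]
ee_rot: [-179.8, 32.2, -163.1]
wrist_force: [0.9, -1.2, 5.4]
gripper_width: 0.579
dp [0.05 0.09 0.03] dr [-0.001  0.003 -0.002] tcp [0.561  0.2485 0.0326] q [ 26.9  13.2 -44.2   0.8  -5.6   8.5] F [ 0.9 -1.2  5.4] w 0.579 t 15.0833
[ 3.3 -1.4  4.3]
```

Contact with the lip (+3.3 N along the slope) and the deck (4.3 N). Releasing and backing off.

```bash
python3 -m creep '[{"dp":[0,0,0],"dr":[0,0,0],"jaw":0.2},{"dp":[0,0,0],"dr":[0,0,0],"jaw":0.3},{"dp":[0,0,0],"dr":[0,0,0],"jaw":0.6},{"dp":[0,0,0],"dr":[0,0,0],"jaw":1},{"dp":[0,0,0],"dr":[0,0,0],"jaw":1}]'
python3 -m creep '[{"dp":[0,0,-0.5],"dr":[0,0,0],"jaw":1},{"dp":[0,0,-2],"dr":[0,0,0],"jaw":1},{"dp":[0,0,-4.5],"dr":[0,0,0],"jaw":1},{"dp":[0,0,-8],"dr":[0,0,0],"jaw":1},{"dp":[0,0,-11],"dr":[0,0,0],"jaw":1}]'
python3 - <<'E'
from h import *
d=load();R=d['Rd'];p=d['pd']
F=np.diag([-1,1,-1.]);go(R@Ro.from_euler('z',1.3).as_matrix()@F,p+R@[.068,0,.11])
i=ctrl.camera_info('wrist');im=ctrl.camera('wrist')
Q=.001*np.array([(-35,25,22),(-35,-25,22),(35,-25,22),(35,25,22),(-36,28,12),(-36,-28,12)])
q=proj(i,Q@R.T+p);print(q.round(1))
for a in q: cv2.drawMarker(im,tuple(int(round(v)) for v in a),(0,0,255),0,7,1)
cv2.imwrite('pics/w7.png',cv2.convertScaleAbs(im[60:380,80:480],alpha=1.4,beta=20))
E
```

```text
time_s: 15.5
tool_pos: [0.5607, 0.2484, 0.0323]
ee_rot: [-179.8, 32.2, -163.1]
wrist_force: [0.4, -0.9, -0.6]
gripper_width: 0.997
time_s: 15.92
tool_pos: [0.5031, 0.2312, 0.1261]
ee_rot: [-179.7, 32.1, -163.1]
wrist_force: [0.6, 0.6, 0.4]
gripper_width: 1.0
dp [-7.06  0.06 -2.44] dr [-5.0e-03 -1.0e-03 -1.3e+00] tcp [0.5031 0.2312 0.1261] q [ 28.5  -0.8 -41.9  17.4  -6.4   9.9] F [0.6 0.6 0.4] w 1.0 t 15.9167
[[315.9 175.5]
 [252.2 175.4]
 [254.3 257.8]
 [313.3 258. ]
 [318.3 172.5]
 [249.7 172.4]]
```

View pics/w7.png

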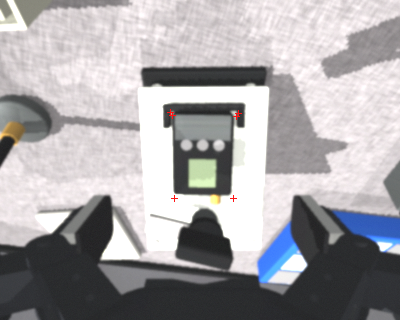

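The pack lies straight in the pocket against the lip, socket up the slope, and the latch is still open. Regrasping the knob.

```bash
python3 -m creep '[{"dp":[-2,0,-2],"dr":[0,0,-0.12],"jaw":1},{"dp":[-4,0,-2.4],"dr":[0,0,-0.24],"jaw":1},{"dp":[-6,0,-2.4],"dr":[0,0,-0.36],"jaw":1},{"dp":[-7,0,-2.4],"dr":[0,0,-0.48],"jaw":1},{"dp":[-7,0,-2.4],"dr":[0,0,-0.6],"jaw":1}]'
python3 -m creep '[{"dp":[0,0,0],"dr":[0,0,-0.12],"jaw":1},{"dp":[0,0,0],"dr":[0,0,-0.24],"jaw":1},{"dp":[0,0,0],"dr":[0,0,-0.36],"jaw":1},{"dp":[0,0,0],"dr":[0,0,-0.48],"jaw":1},{"dp":[0,0,0],"dr":[0,0,-0.6],"jaw":1}]'
python3 -c "
from h import *
d=load();R=d['Rd'];p=d['pd']
F=np.diag([-1,1,-1.]);go(R@Ro.from_euler('z',1.3).as_matrix()@F,p+R@[.068,0,.016])"
```

```text
time_s: 16.38
tool_pos: [0.5496, 0.2459, 0.1914]
ee_rot: [-159.9, 26.3, -123.8]
wrist_force: [1.3, -0.0, 0.5]
gripper_width: 1.004
time_s: 16.8
tool_pos: [0.5494, 0.2458, 0.1914]
ee_rot: [-149.0, 10.8, -90.8]
wrist_force: [0.3, 0.5, -0.4]
gripper_width: 1.0
dp [0.18 0.61 9.9 ] dr [-0.012  0.001 -0.089] tcp [0.5494 0.2458 0.1914] q [ 27.3  -0.4 -30.7  27.5  -5.8 -60.6] F [ 0.3  0.5 -0.4] w 1.0 t 16.8
```

```bash
python3 -m creep '[{"dp":[0.2,0.6,2],"dr":[-0.01,0,-0.09],"jaw":1},{"dp":[0.2,0.6,4.5],"dr":[-0.01,0,-0.09],"jaw":1},{"dp":[0.2,0.6,7],"dr":[-0.01,0,-0.09],"jaw":1},{"dp":[0.2,0.6,9],"dr":[-0.01,0,-0.09],"jaw":1},{"dp":[0.2,0.6,9.8],"dr":[-0.01,0,-0.09],"jaw":1}]'
python3 -c "
from h import *
d=load();R=d['Rd'];p=d['pd']
F=np.diag([-1,1,-1.]);go(R@Ro.from_euler('z',1.3).as_matrix()@F,p+R@[.068,0,.016])"
```

```text
time_s: 17.22
tool_pos: [0.5946, 0.2593, 0.1027]
ee_rot: [-149.0, 8.1, -86.3]
wrist_force: [0.9, 0.3, -0.0]
gripper_width: 0.998
dp [-0.09 -0.16 -0.11] dr [ 0.001 -0.001  0.001] tcp [0.5946 0.2593 0.1027] q [ 26.    9.9 -33.9  14.7  -4.8 -66.7] F [ 0.9  0.3 -0. ] w 0.998 t 17.2167
```

```bash
python3 -m creep '[{"dp":[-0.05,-0.12,-0.1],"dr":[0,0,0],"jaw":0.3},{"dp":[-0.05,-0.12,-0.1],"dr":[0,0,0],"jaw":-0.2},{"dp":[-0.05,-0.12,-0.1],"dr":[0,0,0],"jaw":-0.6},{"dp":[-0.05,-0.12,-0.1],"dr":[0,0,0],"jaw":-1},{"dp":[-0.05,-0.12,-0.1],"dr":[0,0,0],"jaw":-1}]' 60
python3 -m creep '[{"dp":[0,0,0],"dr":[0,0,0],"jaw":-1},{"dp":[0,0,0],"dr":[0,0,0],"jaw":-1}]'
```

```text
time_s: 17.63
tool_pos: [0.5953, 0.2598, 0.1057]
ee_rot: [-148.9, 8.1, -86.3]
wrist_force: [-0.1, 1.1, -0.6]
gripper_width: 0.303
time_s: 17.8
tool_pos: [0.5943, 0.2598, 0.1059]
ee_rot: [-149.0, 8.1, -86.3]
wrist_force: [-7.8, -1.4, 5.0]
gripper_width: 0.146
```

```bash
python3 -m creep '[{"dp":[0,0,0],"dr":[0,0,0.1],"jaw":-1},{"dp":[0,0,0],"dr":[0,0,0.2],"jaw":-1},{"dp":[0,0,0],"dr":[0,0,0.3],"jaw":-1},{"dp":[0,0,0],"dr":[0,0,0.4],"jaw":-1},{"dp":[0,0,0],"dr":[0,0,0.5],"jaw":-1}]'
python3 -m creep '[{"dp":[0,0,0],"dr":[0,0,0.1],"jaw":-1},{"dp":[0,0,0],"dr":[0,0,0.2],"jaw":-1},{"dp":[0,0,0],"dr":[0,0,0.3],"jaw":-1},{"dp":[0,0,0],"dr":[0,0,0.4],"jaw":-1},{"dp":[0,0,0],"dr":[0,0,0.5],"jaw":-1}]'
python3 -c "
from h import *
d=load();R=d['Rd'];p=d['pd']
F=np.diag([-1,1,-1.]);go(R@F,p+R@[.068,0,.016]);print(ctrl.state()['wrist_torque'])"
```

```text
time_s: 18.22
tool_pos: [0.5939, 0.2598, 0.1058]
ee_rot: [-156.0, 21.8, -112.8]
wrist_force: [1.0, 0.7, -3.8]
gripper_width: 0.145
time_s: 18.63
tool_pos: [0.5937, 0.26, 0.1057]
ee_rot: [-169.9, 30.5, -143.6]
wrist_force: [3.0, 1.3, -5.5]
gripper_width: 0.145
dp [-0.06 -0.07  0.18] dr [ 0.002 -0.001  0.292] tcp [0.5937 0.26   0.1057] q [ 26.1   9.6 -33.7  15.1  -4.8  -8.9] F [ 3.   1.3 -5.5] w 0.145 t 18.6333
[0.11090156 0.70864823 0.13010793]
```

```bash
python3 -m creep '[{"dp":[0,0,0],"dr":[0,0,0.1],"jaw":-1},{"dp":[0,0,0],"dr":[0,0,0.2],"jaw":-1},{"dp":[0,0,0],"dr":[0,0,0.3],"jaw":-1},{"dp":[0,0,0],"dr":[0,0,0.31],"jaw":-1},{"dp":[0,0,0],"dr":[0,0,0.31],"jaw":-1}]'
python3 -c "
from h import *
s=ctrl.state();print(s['wrist_torque'],s['qpos'])"
python3 -m creep '[{"dp":[0,0,0],"dr":[0,0,0],"jaw":1},{"dp":[0,0,0],"dr":[0,0,0],"jaw":1},{"dp":[0,0,0],"dr":[0,0,0],"jaw":1},{"dp":[0,0,0],"dr":[0,0,0],"jaw":1},{"dp":[0,0,-3],"dr":[0,0,0],"jaw":1}]'
python3 -m creep '[{"dp":[0,0,-3],"dr":[0,0,0],"jaw":1},{"dp":[0,0,-6],"dr":[0,0,0],"jaw":1},{"dp":[0,0,-9],"dr":[0,0,0],"jaw":1},{"dp":[3,0,-12],"dr":[0,0,0],"jaw":1},{"dp":[6,0,-12],"dr":[0,0,0],"jaw":1}]'
python3 - <<'E'
from h import *
d=load();R=d['Rd'];p=d['pd']
go(R,p)
i=ctrl.camera_info('wrist');im=ctrl.camera('wrist')
Q=.001*np.array([(18,8,31),(18,-8,31),(46,0,60)])
for a in proj(i,Q@R.T+p): cv2.drawMarker(im,tuple(int(round(v)) for v in a),(0,0,255),0,5,1)
t=ctrl.camera('top')[110:270,90:350]
a=cv2.resize(im[80:300,180:380],(400,440),interpolation=cv2.INTER_CUBIC)
b=cv2.resize(t,(400,246),interpolation=cv2.INTER_CUBIC)
b=np.vstack([b,np.zeros((194,400,3),np.uint8)])
cv2.imwrite('pics/f.png',np.hstack([cv2.convertScaleAbs(a,alpha=1.3,beta=15),b]))
E
```

```text
time_s: 19.05
tool_pos: [0.5936, 0.2601, 0.1057]
ee_rot: [179.4, 31.9, -164.2]
wrist_force: [5.1, 2.7, -6.1]
gripper_width: 0.147
[-0.37058487  0.47251405  0.68555521] [ 26.10780339   9.57444709 -33.71326112  15.07910944  -4.77053639
   8.72148149]
time_s: 19.47
tool_pos: [0.5777, 0.2548, 0.127]
ee_rot: [179.5, 31.6, -164.1]
wrist_force: [-0.5, 0.4, 0.4]
gripper_width: 0.85
time_s: 19.88
tool_pos: [0.4696, 0.2232, 0.2038]
ee_rot: [179.3, 32.1, -164.2]
wrist_force: [1.5, 1.2, 0.2]
gripper_width: 0.996
dp [ 0.98 -0.18 16.96] dr [-2.400e-02 -3.139e+00 -3.000e-03] tcp [0.4696 0.2232 0.2038] q [ 29.7  -9.2 -36.   31.7  -6.6  11.8] F [1.5 1.2 0.2] w 0.996 t 19.8833
```

View pics/f.png

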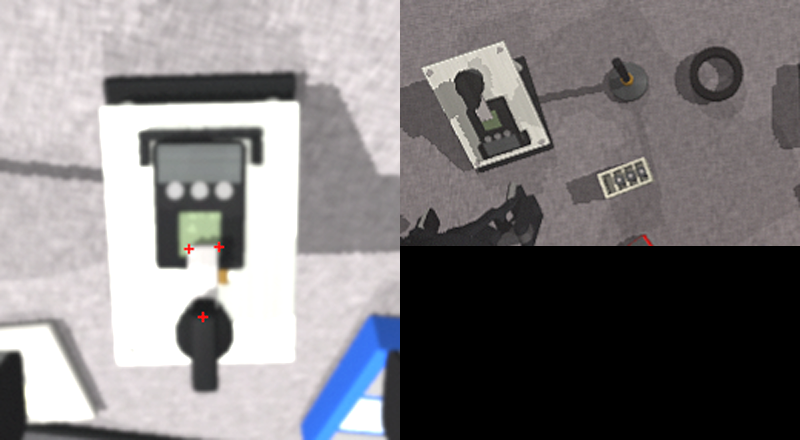

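The final view shows the latch shut with its arm tip at the markers over the pack. The pack is against the lip, the robot is clear, and the whip, tape and caddy have not moved. Handing in.

```bash
python3 -m creep '[{"dp":[0,0,0],"dr":[0,0,0],"jaw":1},{"dp":[0,0,0],"dr":[0,0,0],"jaw":1}]'; python3 -c "
from rig import ctrl
print(ctrl.hand_in())"
```

```text
time_s: 20.15
tool_pos: [0.4638, 0.2204, 0.1959]
ee_rot: [179.5, 31.4, -164.0]
wrist_force: [0.8, 0.0, -0.6]
gripper_width: 1.001
the job is handed in; nothing more can be done
None
```

I opened the latch, laid the pack in the cradle against the lip with its socket up the slope, let go, and turned the knob back to shut. I handed the job in at about 20 s of the 61 s allowed.

**Last checks:**
- **Latch and pack:** In the last wrist and top pictures the latch arm lies over the pack, on the positions predicted for shut. The pack sits straight against the lip.
- **Bystanders:** The whip, tape roll and caddy stand where they were. I did not recheck the charger after the moves.
- **Robot:** It is clear and open, with wrist force near zero. Wrist force readings stayed at or below about 10 N throughout.

**What disagreed:**
- **Finger length:** The fingertips sit roughly 27 mm behind the reported TCP. My first attempt on the knob therefore closed in the air above it; I went deeper and it then gripped.
- **Latch click:** I judged open and shut from the turn angle and the pictures, because I had no direct reading of the click.

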